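# Load the holding fixture and close its clamp

### The arm

A 6-joint arm with a two-finger parallel gripper is mounted at the origin on the work surface. World frame = base frame: x ahead of the robot, y to its left, z up, the work surface at z = 0. Lengths are in m, angles in rad, forces in N, time in s.
With the tool pointing down it reaches from about 0.325 to 0.85 m from the base axis. Payload 4.4 kg.
Tool frame: the origin (TCP) lies between the finger pads; the fingertips stand 8 mm ahead of it and the grasp point (between the pads) lies 11 mm behind it; z points along the fingers, y is the line along which they close (so a half turn about z gives the same grasp; the last joint's range is limited). The gripper opens to 94 mm and grips with 3 to 60 N. Pads are 16 mm wide; open, the fingers measure 119 mm over their backs; the gripper's body (75 mm by 177 mm) begins 78 mm behind the grasp point.
Start: joints at [1.008, 0.207, 1.542, -0, 1.393, -0.15], TCP at [0.23, 0.527, 0.175] pointing down, gripper open.
Joint ranges: [-2.73, 2.73], [-0.86, 2.22], [0.23, 2.46], [-1.11, 4.25], [0.08, 2.63], [-2.82, 2.82]. Speed limits (rad/s): [2.79, 2.79, 3.14, 3.14, 3.14, 3.14].

### API

Orientations are given as a 3x3 rotation matrix whose columns are the frame's x, y, z axes.
In Python, from plant import monitor, viewer, bot gives the robot as it stands.
- The arm moves only by the tool send_rows, never from a script. Its argument "increments" is a list of rows, each a list of 7 numbers: the finger opening in cm, from 0 to 9.4, then the shift along the tool's x, y, z in cm, then the turn, a rotation vector about the tool's x, y, z in rad. In form: [[fingers, tx, ty, tz, rx, ry, rz], ...]. A call has 1 to 20 rows; each row shifts and turns the commanded pose from where the row before left it, along the tool's axes as they then stand; what a row does not reach is not made up. A row lasts 1/10 s, in which the tool goes at most 50 mm and 8.59 degrees, less where a joint would pass 70% of its speed; a pose out of reach is approached as far as the arm can. A call with a gripper value outside its range is refused whole. The fingers move at their own pace and stop on an object; "newtons" is the grip in N (left out, the last holds). Time passes only in rows, so rows that do not move let the fingers close. It gives the time, the measured TCP pose, the force, the opening and the grip force at its end, in the units of the state.
- monitor.read_state(): the state, without advancing time (a new reading comes with each control period).
- viewer.camera(name): name is "scene" or "top"; returns a dict with "color" (480x640x3 uint8, red, green, blue), "z_map" (480x640 float32, m along the optical axis (not along the pixel's ray), 0 where there is no reading), "fx", "fy", "cx", "cy" (pixels), "T" (4x4, takes a point from camera to world coordinates). Camera axes: x right, y down, z forward; pixel columns grow to the right and rows downward; lengths in m; the calibration is good to about 2 mm. A picture is of the moment at which its call begins.
- bot.finish_job(): hands the job in; it is judged then, once.
The state is a dict: "time_s": time; "joint_positions": joint angles; "joint_velocities": joint speeds; "effort": joint torques, N m; "tool_pos": TCP position; "tool_rot": TCP orientation; "force": force on the tool from outside, world axes, zero at the start; "wrist_torque": the same for the moment, N m; "width": finger opening in m; "gripper_force": force on a finger pad.
Only numpy, scipy, OpenCV 4.12 (cv2) and the standard library are available. Lean on these libraries where they do the work, as an engineer would, in place of code of your own. Each camera call takes 0.05 s, during which the arm holds its last target. There are 200 camera calls.

### The job

Three look-alike red blocks lie on the sloping rack. Take the one whose length fits the nest of the holding fixture (neither far too short for it nor too long to go in), set it down flat in the nest between the fences and let go, then swing the blue clamp frame all the way down, without slamming it, so that its rubber pad rests on the block, and let go. Leave the other two blocks on the rack and the jar and the mouse where they are.

Things in the scene. Friction and masses are not known exactly. Their poses are not given: they have to be found in the camera images.
- block_short: The short red-painted aluminium block: 40 mm long (its own y axis), 30 mm deep (x), 36 mm high (z), sharp-cornered, about 117 g. Origin at the centre of its underside, z up out of its top. It starts lying on the sloping rack, so tipped 30 degrees with the rack.
- block_mid: The middle-sized red-painted aluminium block: 52 mm long (its own y axis), 30 mm deep (x), 36 mm high (z), sharp-cornered, about 152 g. Origin at the centre of its underside, z up out of its top. It starts lying on the sloping rack, so tipped 30 degrees with the rack.
- block_long: The long red-painted aluminium block: 64 mm long (its own y axis), 30 mm deep (x), 36 mm high (z), sharp-cornered, about 187 g. Origin at the centre of its underside, z up out of its top. It starts lying on the sloping rack, so tipped 30 degrees with the rack.
- rack: Fixed aluminium rack, 310 mm wide (y), 90 mm deep. Its top slopes 30 degrees down towards its -x side (roughly the robot); a lip along the low edge, 8 mm above the face, holds the blocks. They lie side by side about 100 mm apart in any order, lengths along the rack's y, undersides on the slope, underside centres 43 mm above the bench. Origin on the bench under its centre, z up.
- fixture: Fixed holding fixture: an aluminium base plate 190 (x) x 150 (y) x 20 mm high that carries the nest and, at its +x end, two hinge posts for the clamp (outer faces 67 mm either side, 82 mm high). Origin on the bench below the nest's centre; the plate runs from x = -85 to x = +105 mm.
- nest (a point): Centre of the nest floor, which is the top of the base plate, 20 mm above the bench; axes as the fixture's. Four steel fences, 8.5 mm high and leaning outwards 20 degrees, enclose a space 56 mm along y and 34 mm along x at the floor (62 x 40 mm at their tops).
- clamp (a joint): Angle of the blue clamp frame (rad): 0 = down and level, pad just on a 36 mm high block in the nest; 1.5 to 1.8 = standing up, at the start; limits -0.2, 1.9. Stiff hinge: it stays where left; 2 to 4 N at the bar moves it. Two side arms, 10 mm square, 50 mm either side of the middle, run from hinge to bar; a 10 mm cross-piece 85 mm from the hinge carries the pad. Nothing between it and the bar.
- clamp_hinge (a point): The clamp's hinge axis at mid-width, which runs along the fixture's y: 85 mm to +x of the nest's centre and 72 mm above the bench. Moves with the frame.
- clamp_bar (a point): Middle of the orange round bar, 12 mm thick and 120 mm long, along the fixture's y, at the frame's free end, 150 mm from the hinge. It is the clamp's handle: swinging closed it moves up-over towards the fixture's -x and down, to 65 mm on the -x side of the nest's centre and 72 mm above the bench.
- clamp_pad (a point): Centre of the lower face of the black rubber pad, 18 mm across, under the cross-piece 85 mm from the hinge; 16 mm below the frame's centre plane. When closed it is over the nest's centre, 56 mm above the bench.
- jar: Bystander: amber glass jar with white cap, 56 mm across, 75 mm high, loose. Origin at the centre of its underside.
- mouse: Bystander: grey computer mouse, 105 (x) x 58 x 32 mm high, loose. Origin at the centre of its underside.
There are look-alikes about, which are no part of the job. Leave any brown look-alike of the block_mid alone.

How it is judged:
On the way, in this order (a step that is already met when the one before it is completed fails the run):
1. the fitting block lies flat in the nest, let go (x of block_mid in the frame of nest between -0.005 and 0.005 m and y of block_mid in the frame of nest between -0.005 and 0.005 m and z of block_mid in the frame of nest between -0.003 and 0.003 m and angle between block_mid's own z axis and vertical below 0.08 rad and angle between the y axis of block_mid and the y axis of nest, either way round below 0.15 rad and contact force between block_mid and the fingers below 0.1 N), for 0.2 s.
2. the clamp is swung down onto it (value of joint clamp between -0.035 and 0.035 rad), for 0.2 s.
At the end, for the whole second after the job is handed in: The 52 mm block lies flat in the nest (within 5 mm of its centre, 3 mm of its floor, 0.08 rad of level and 0.15 rad of the nest's direction), at rest and released, and the clamp stands within 0.035 rad of its closed angle, pad on the block (all of step 1 and all of step 2 and linear speed of block_mid below 0.02 m/s); the robot touches nothing.
It fails at once if the clamp is slammed down (faster than 2.5 rad/s) (velocity of joint clamp below -2.5 rad/s).
It fails at once if a wrong block is moved by more than 30 mm (distance of any of block_short, block_long from where it was at the start of the episode above 0.03 m).
It fails at once if the jar or the mouse is moved by more than 30 mm (distance of any of jar, mouse from where it was at the start of the episode above 0.03 m).
It also fails if it takes over 64 s, if anything falls off the work surface, if the arm or the gripper's body presses on something with over 40 N, if the wrist force passes 120 N, or if a joint passes its speed limit or range.

## Working session

There is one attempt and no reset: what is moved stays moved. The work goes in short steps, Python scripts to look and compute and a tool call to move; the robot and the scene stay as the last step left them, time stands still between calls to the robot, and variables do not carry over. Pictures are saved under pics/ and viewed, at most 10 in all, crops included, and the job is handed in when it is done.

Besides the shell and the picture viewer there is one more tool, called after ">>>" by a JSON object that holds its "op" and its "data", one argument or row to a line. send_rows: Moves the arm, as the interface text tells. Its arguments: {"type":"object","properties":{"increments":{"type":"array","items":{"type":"array","items":{"type":"number"}}},"newtons":{"type":"number"}},"required":["increments"]}

```bash
mkdir -p pics
python3 - <<'E'
from plant import monitor, viewer
import cv2,numpy as np,pickle
s=monitor.read_state();print(s['time_s'],s['tool_pos'],np.round(s['tool_rot'],3).tolist(),s['width'])
d={n:viewer.camera(n) for n in('scene','top')}
pickle.dump(d,open('d.pkl','wb'))
for n in d:
    cv2.imwrite(f'pics/{n}0.png',d[n]['color'][:,:,::-1]);print(n,d[n]['fx'],d[n]['cx'],d[n]['cy'],np.round(d[n]['T'],3).tolist())
E
```

```text
0.0 [0.22970022 0.52619929 0.17411816] [[-0.916, 0.4, -0.001], [0.4, 0.916, -0.002], [0.0, -0.002, -1.0]] 0.09401980879331759
scene 537.697463890979 321.56225280716166 235.6620358026322 [[0.427, 0.532, -0.731, 1.46], [0.904, -0.24, 0.353, -0.469], [0.012, -0.812, -0.584, 0.801], [0.0, 0.0, 0.0, 1.0]]
top 602.2591552117491 314.14766483675885 235.78600692938593 [[0.003, -0.984, 0.178, 0.298], [-1.0, -0.002, 0.006, -0.044], [-0.005, -0.178, -0.984, 1.286], [0.0, 0.0, 0.0, 1.0]]
```

View pics/scene0.png

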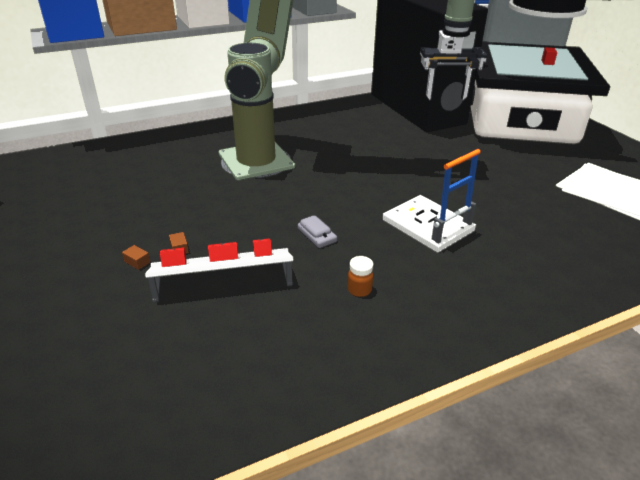

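View pics/top0.png

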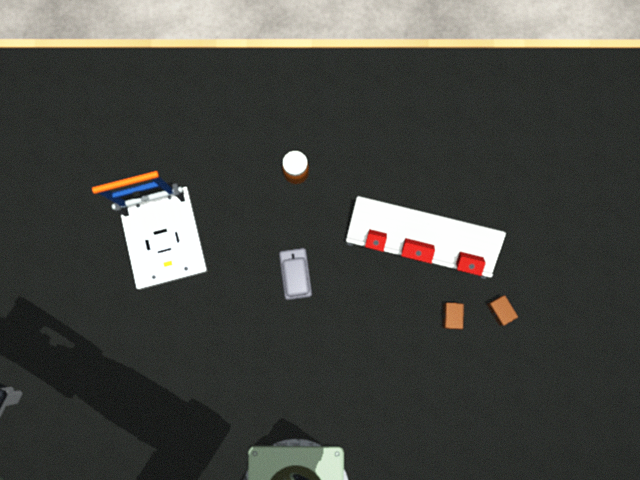

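The top view shows the red blocks at (376,240), (418,251) and (471,263) on the rack, and the brown ones at (454,316) and (503,310). The nest is at about (162,241) with the clamp standing at (125,185). The mouse is at (295,274) and the jar at (295,165).

```bash
cat > h.py <<'E'
import numpy as np,cv2
def cloud(c):
    v,u=np.mgrid[0:480,0:640];z=c['z_map']
    P=np.stack([(u-c['cx'])/c['fx']*z,(v-c['cy'])/c['fy']*z,z],-1)
    return P@c['T'][:3,:3].T+c['T'][:3,3]
def ray(c,uv,h):
    uv=np.atleast_2d(uv).astype(float)
    d=np.c_[(uv[:,0]-c['cx'])/c['fx'],(uv[:,1]-c['cy'])/c['fy'],np.ones(len(uv))]@c['T'][:3,:3].T
    o=c['T'][:3,3]; return o+d*((h-o[2])/d[:,2])[:,None]
def comps(m,lo=30):
    n,l,s,ce=cv2.connectedComponentsWithStats(m.astype(np.uint8))
    return [(l==i,s[i],ce[i]) for i in range(1,n) if s[i,4]>lo]
E
python3 - <<'E'
import pickle;from h import *
d=pickle.load(open('d.pkl','rb'))
for n in d:
    c=d[n];hsv=cv2.cvtColor(c['color'],cv2.COLOR_RGB2HSV);P=cloud(c);H,S,V=cv2.split(hsv)
    print(n)
    red=((H<4)|(H>176))&(S>180)&(V>110)
    for m,s,ce in comps(red):
        p=P[m];p=p[p[:,2]>.01]
        print('red',ce.round(1),s,np.median(p,0).round(4),p[:,2].min().round(3),p[:,2].max().round(3),
          cv2.minAreaRect(np.argwhere(m)[:,::-1].astype(np.float32)))
    if n=='top':
        wh=(S<50)&(V>170);wh[:100]=0
        for m,s,ce in comps(wh,1500):
            p=P[m];print('white',ce,s,np.percentile(p[:,2],[1,5,50,95,99]).round(4))
            ct=max(cv2.findContours(m.astype(np.uint8),0,2)[0],key=cv2.contourArea)[:,0]
            hh=.02 if ce[0]<250 else .05
            r=ray(c,ct,hh)[:,:2].astype(np.float32);print(cv2.minAreaRect(r),cv2.boxPoints(cv2.minAreaRect(r)).round(4).tolist())
        plate=np.zeros((480,640),bool);plate[225:260,135:190]=1
        for m,s,ce in comps(plate&(V<90),8):print('fence',ce,s,ray(c,ce,.026),ray(c,ce,.02))
        for m,s,ce in comps((H<12)&(H>6)&(S>200)&(V>150),30):print('orange',ce,s,np.median(P[m],0).round(4))
        for nm,b in(('mouse',(240,305,270,320)),('jar',(145,185,280,312)),('clamp',(165,215,85,192))):
            q=P[b[0]:b[1],b[2]:b[3]].reshape(-1,3);q=q[q[:,2]>.012]
            print(nm,q.min(0).round(3),q.max(0).round(3))
E
cat > /dev/null; python3 -c "
import cv2
a=cv2.imread('pics/top0.png');b=cv2.resize(a[225:285,350:510],None,fx=5,fy=5,interpolation=0);c=cv2.resize(a[170:295,80:215],None,fx=2.3,fy=2.3)
import numpy as np
o=np.zeros((600,800,3),'u1');o[:300]=b;o[305:305+c.shape[0],:c.shape[1]]=c
s=cv2.imread('pics/scene0.png')[230:275,145:300];s=cv2.resize(s,None,fx=3,fy=3);o[305:305+s.shape[0],320:320+s.shape[1]]=s
cv2.imwrite('pics/crop.png',o)"
```

```text
scene
red [549.7  55.6] [544  48  12  16 155] [0.1566 0.9939 0.253 ] 0.225 0.271 ((549.685302734375, 55.5911750793457), (10.507420539855957, 15.646086692810059), 4.39870548248291)
red [262.  246.9] [253 239  19  17 273] [ 0.5254 -0.1679  0.0679] 0.049 0.082 ((262.0082092285156, 247.0901641845703), (15.753219604492188, 17.745004653930664), 84.80557250976562)
red [222.6 251.2] [208 242  30  19 453] [ 0.5035 -0.2534  0.0675] 0.05 0.801 ((222.5731658935547, 251.1585235595703), (16.123003005981445, 28.712200164794922), 83.6598129272461)
red [172.5 256.6] [160 248  26  18 394] [ 0.4772 -0.3593  0.0671] 0.049 0.801 ((172.4573211669922, 256.6158752441406), (16.343868255615234, 24.847097396850586), 83.6598129272461)
top
red [375.5 240.2] [365 230  21  22 284] [ 0.5101 -0.1631  0.072 ] 0.06 0.086 ((375.5000305175781, 240.50003051757812), (17.705097198486328, 17.70509910583496), 14.03624439239502)
red [417.5 250.7] [402 239  32  25 508] [ 0.4881 -0.2473  0.0721] 0.057 1.286 ((417.5453796386719, 250.81089782714844), (30.61075210571289, 17.89192771911621), 13.495734214782715)
red [470.4 263.7] [4
[... 731 characters left out ...]
0081539154, -0.41110000014305115], [0.5310999751091003, -0.4357999861240387], [0.6086000204086304, -0.12620000541210175], [0.5101000070571899, -0.10159999877214432]]
fence [159.66666667 231.33333333] [154 229  12   5  27] [[0.5350907  0.29259727 0.026     ]] [[0.53622191 0.29419974 0.02      ]]
fence [176.81818182 237.18181818] [176 233   3   9  11] [[0.52249349 0.25543539 0.026     ]] [[0.52356471 0.2568609  0.02      ]]
fence [147.21052632 244.68421053] [146 240   4  10  19] [[0.50619149 0.31768209 0.026     ]] [[0.50718508 0.31940402 0.02      ]]
mouse [ 0.298 -0.044  0.012] [0.502 0.036 1.286]
jar [ 0.298 -0.044  0.013] [0.7   0.031 1.286]
clamp [ 0.298 -0.044  0.012] [0.634 0.38  1.286]
```

View pics/crop.png

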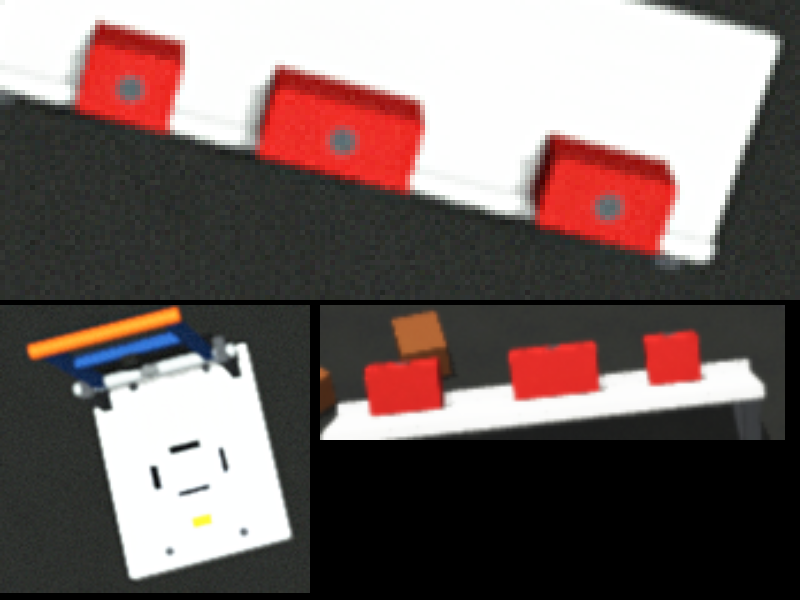

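The crop shows the short block left, the long one in the middle and the 52 mm block on the right at about (471,265), each with a grey dot at the centre of its top. The fences and plate edges are clear. The frame leans back slightly.

```bash
cat >> h.py <<'E'
def measure(c):
    H,S,V=cv2.split(cv2.cvtColor(c['color'],cv2.COLOR_RGB2HSV)); out={}
    # plate edges: white mask in region clear of posts
    wh=((S<60)&(V>150)).astype(np.uint8); g=cv2.GaussianBlur(c['color'][:,:,1].astype(np.float32),(3,3),0)
    L=[ (lambda xs:(xs[0],xs[-1]))(np.where(wh[v,100:230])[0]+100) for v in range(222,262)]
    def line(pts):
        a=cv2.fitLine(ray(c,pts,.02)[:,:2].astype(np.float32),cv2.DIST_HUBER,0,.01,.01).ravel(); return a
    vs=np.arange(222,262)
    l=line(np.c_[[a-.5 for a,_ in L],vs]); r=line(np.c_[[b+.5 for _,b in L],vs])
    us=np.arange(145,198); b=[np.where(wh[230:310,u])[0][-1]+230.5 for u in us]; n=line(np.c_[us,b])
    out['lines']=[l,r,n]; return out
E
python3 - <<'E'
import pickle;from h import *
d=pickle.load(open('d.pkl','rb'));c=d['top']
m=measure(c)['lines']
for a in m: print(a, np.degrees(np.arctan2(a[1],a[0])))
l,r,n=m
def inter(a,b):
    t=np.linalg.solve(np.c_[a[:2],-b[:2]],b[2:]-a[2:]);return a[2:]+t[0]*a[:2]
A,B=inter(l,n),inter(r,n);mid=(A+B)/2
y=(A-B)/np.linalg.norm(A-B);x=np.array([y[1],-y[0]])
dl=l[:2]*np.sign(l[0]);dr=r[:2]*np.sign(r[0]);dx=(dl+dr)/2
print('width',np.linalg.norm(A-B),'yaw',np.degrees([np.arctan2(x[1],x[0]),np.arctan2(dx[1],dx[0])]),'nest',mid+.085*x, mid+.085*dx)
# block
rgb=c['color'].astype(int);h,S,V=cv2.split(cv2.cvtColor(c['color'],cv2.COLOR_RGB2HSV))
sub=(slice(245,285),slice(450,492))
M=np.zeros((480,640),bool);M[257:275,462:482]=1
for mm,s,ce in comps(M&(S<120)&(V<190),4):print('dot',ce,s,ray(c,ce,.0742))
R=((h<4)|(h>176))&(S>180);T=R&(V>205)
T[:, :450]=0
print(np.percentile(V[sub][R[sub]],[5,20,30,50,80]))
ct=max(cv2.findContours(T.astype(np.uint8),0,2)[0],key=cv2.contourArea)[:,0]
print(cv2.minAreaRect(ct))
ps=-14.06*np.pi/180;xr=np.array([np.cos(ps),np.sin(ps)]);yr=np.array([-xr[1],xr[0]])
p=ray(c,ct,.0742)[:,:2];Y=p@yr;print('y ext',Y.min(),Y.max(),(Y.max()+Y.min())/2)
for mm,s,ce in comps(M&(S<120)&(V<190),4):print('dot x,y',ray(c,ce,.0742)[0,:2]@xr,ray(c,ce,.0742)[0,:2]@yr)
E
```

```text
[0.9649251  0.2625253  0.5140781  0.36532474] 15.219957
[0.96508014 0.26195487 0.51414555 0.20712936] 15.1860895
[ 0.2586931  -0.96595955  0.4313189   0.26510656] -75.00747
width 0.15262717 yaw [14.992531 15.20302 ] nest [0.5137712  0.28580463] [0.5136899 0.2861061]
dot [471. 266.] [469 264   5   5  21] [[ 0.4557629  -0.35465465  0.0742    ]]
dot [465.31578947 273.36842105] [462 272  10   3  19] [[ 0.44075108 -0.34253774  0.0742    ]]
[133. 161. 194. 232. 236.]
((470.9118347167969, 265.35296630859375), (24.253562927246094, 13.339458465576172), 14.03624439239502)
y ext -0.25757231182710993 -0.2082490140063297 -0.2329106629167198
dot x,y 0.5282681305765266 -0.23330779581180397
dot x,y 0.5107623758631067 -0.22520082435384328
```

>>> {"op": "send_rows", "data": {
  "increments": [
    [9.4,0,0,-4,0,0,0],
    [9.4,0,0,-4,0,0,0],
    [9.4,0,0,-3,0,0,0]
  ],
  "newtons": 40
}}

```text
time_s: 0.4
tool_pos: [0.2302, 0.5271, 0.2871]
tool_rot: [[-0.916, 0.4, 0.001], [0.4, 0.916, 0.001], [-0.0, 0.001, -1.0]]
force: [0.7, 0.2, -0.0]
width: 0.0941
gripper_force: 0.0
```

>>> {"op": "send_rows", "data": {
  "increments": [
    [9.4,-3.04,-3.01,0,0,0,0],
    [9.4,-3.04,-3.01,0,0,0,0],
    [9.4,-3.04,-3.01,0,0,0,0],
    [9.4,-3.04,-3.01,0,0,0,0],
    [9.4,-3.04,-3.01,0,0,0,0],
    [9.4,-3.04,-3.01,0,0,0,0],
    [9.4,-3.04,-3.01,0,0,0,0],
    [9.4,-3.04,-3.01,0,0,0,0],
    [9.4,-3.04,-3.01,0,0,0,0],
    [9.4,-3.04,-3.01,0,0,0,0],
    [9.4,-3.04,-3.01,0,0,0,0],
    [9.4,-3.04,-3.01,0,0,0,0]
  ]
}}

```text
time_s: 1.6
tool_pos: [0.4199, 0.0482, 0.2849]
tool_rot: [[-0.916, 0.4, -0.0], [0.4, 0.916, 0.0], [0.0, 0.0, -1.0]]
force: [0.2, 1.0, -0.1]
width: 0.094
gripper_force: 0.0
```

>>> {"op": "send_rows", "data": {
  "increments": [
    [9.4,-1.71,-4.04,0,0,0,0],
    [9.4,-1.71,-4.04,0,0,0,0],
    [9.4,-1.71,-4.04,0,0,0,0],
    [9.4,-1.71,-4.04,0,0,0,0],
    [9.4,-1.71,-4.04,0,0,0,0],
    [9.4,-1.71,-4.04,0,0,0,0],
    [9.4,-1.71,-4.04,0,0,0,0],
    [9.4,-1.71,-4.04,0,0,0,0],
    [9.4,-1.71,-4.04,0,0,0,0],
    [9.4,0,0,0,0,0,-0.083],
    [9.4,0,0,0,0,0,-0.083],
    [9.4,0,0,0,0,0,0]
  ]
}}

```text
time_s: 2.8
tool_pos: [0.4149, -0.3451, 0.2844]
tool_rot: [[-0.97, 0.244, -0.001], [0.244, 0.97, 0.001], [0.001, 0.001, -1.0]]
force: [0.0, 0.6, -0.6]
width: 0.094
gripper_force: 0.0
```

```bash
cat > go.py <<'E'
# python3 go.py px py pz yaw_y_deg tilt_deg : tool-axes shift (cm, at current axes), and turn (rad); tilt = lean of tool z towards fwd (x dir = yaw-90)
import sys,numpy as np
from scipy.spatial.transform import Rotation as Ro
from plant import monitor
s=monitor.read_state();p=np.array(s['tool_pos']);R=np.array(s['tool_rot'])
a=[float(v) for v in sys.argv[1:]]
ya=np.radians(a[3]);t=np.radians(a[4]);y=np.array([np.cos(ya),np.sin(ya),0]);x=np.array([y[1],-y[0],0])
z=np.sin(t)*x+np.array([0,0,-np.cos(t)]);G=np.c_[np.cross(y,z),y,z]
print('t',s['time_s'],'pos',p.round(4),'q',np.round(s['joint_positions'],3))
print('shift now-axes cm',(R.T@(a[:3]-p)*100).round(2),'goal-axes cm',(G.T@(a[:3]-p)*100).round(2))
print('turn',Ro.from_matrix(R.T@G).as_rotvec().round(4),'F',np.round(s['force'],2))
E
python3 go.py .4155 -.3446 .1461 75.94 30
```

```text
t 2.8 pos [ 0.4149 -0.3451  0.2844] q [-0.854  0.069  1.474  0.     1.6   -2.178]
shift now-axes cm [-0.06  0.05 13.83] goal-axes cm [ 6.88  0.06 12.  ]
turn [ 0.0006 -0.525  -0.0017] F [ 0.01  0.61 -0.65]
```

>>> {"op": "send_rows", "data": {
  "increments": [
    [9.4,0,0,0,0,-0.131,0],
    [9.4,0,0,0,0,-0.131,0],
    [9.4,0,0,0,0,-0.131,0],
    [9.4,0,0,0,0,-0.131,0],
    [9.4,2.3,0,4,0,0,0],
    [9.4,2.3,0,4,0,0,0],
    [9.4,2.3,0,4,0,0,0],
    [9.4,0,0,0,0,0,0]
  ]
}}

```text
time_s: 3.6
tool_pos: [0.4126, -0.3385, 0.1389]
tool_rot: [[-0.843, 0.244, 0.479], [0.218, 0.97, -0.109], [-0.491, 0.013, -0.871]]
force: [-0.4, -0.5, -0.8]
width: 0.0938
gripper_force: 0.0
```

```bash
python3 go.py .4640 -.3567 .0595 75.94 30
python3 - <<'E'
from plant import viewer
import cv2
c=viewer.camera('scene')
cv2.imwrite('pics/s1.png',cv2.resize(c['color'][130:310,60:320,::-1],None,fx=3,fy=3))
E
```

```text
t 3.6 pos [ 0.4126 -0.3385  0.1389] q [-1.134 -0.135  2.081  0.506  0.927 -2.708]
shift now-axes cm [-0.83 -0.61  9.57] goal-axes cm [-0.73 -0.52  9.59]
turn [ 0.0105 -0.0101 -0.007 ] F [-0.45 -0.47 -0.83]
```

View pics/s1.png

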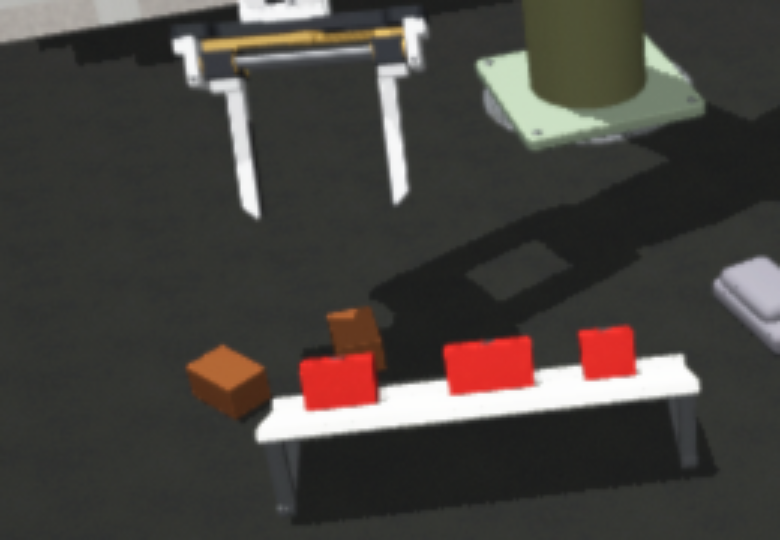

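The scene crop shows the open gripper lined up above the right-hand block (image left, crop (340,380)). Next I make the fine corrections and advance.

>>> {"op": "send_rows", "data": {
  "increments": [
    [9.4,-0.7,-0.5,0,0.01,-0.01,-0.007],
    [9.4,0,0,2,0,0,0],
    [9.4,0,0,2,0,0,0],
    [9.4,0,0,0,0,0,0],
    [9.4,0,0,0,0,0,0]
  ]
}}

```text
time_s: 4.15
tool_pos: [0.4413, -0.3583, 0.1188]
tool_rot: [[-0.836, 0.242, 0.493], [0.2, 0.97, -0.136], [-0.512, -0.015, -0.859]]
force: [-1.0, -0.2, -0.1]
width: 0.0938
gripper_force: 0.0
```

```bash
python3 go.py .4640 -.3567 .0595 75.94 30
```

```text
t 4.15 pos [ 0.4413 -0.3583  0.1188] q [-1.09  -0.042  2.056  0.538  0.818 -2.732]
shift now-axes cm [1.17 0.8  6.19] goal-axes cm [1.09 0.71 6.22]
turn [-0.0126  0.0135  0.0086] F [-1.05 -0.19 -0.1 ]
```

>>> {"op": "send_rows", "data": {
  "increments": [
    [9.4,0.55,0.35,0,-0.0126,0.0135,0.0086],
    [9.4,0.54,0.36,0,0,0,0],
    [9.4,0,0,2,0,0,0],
    [9.4,0,0,0,0,0,0],
    [9.4,0,0,0,0,0,0],
    [9.4,0,0,0,0,0,0]
  ]
}}

```text
time_s: 4.75
tool_pos: [0.4422, -0.3501, 0.0938]
tool_rot: [[-0.841, 0.244, 0.483], [0.212, 0.97, -0.119], [-0.498, 0.002, -0.867]]
force: [-0.4, -0.3, 0.2]
width: 0.094
gripper_force: 0.0
```

```bash
python3 go.py .4640 -.3567 .0595 75.94 30
```

```text
t 4.75 pos [ 0.4422 -0.3501  0.0938] q [-1.077e+00 -1.000e-03  2.070e+00  5.500e-01  7.850e-01 -2.740e+00]
shift now-axes cm [-0.27 -0.11  4.11] goal-axes cm [-0.26 -0.11  4.11]
turn [ 0.0017 -0.0024 -0.0017] F [-0.4  -0.31  0.22]
```

>>> {"op": "send_rows", "data": {
  "increments": [
    [9.4,-0.26,-0.11,1,0,-0.002,0],
    [9.4,0,0,1,0,0,0],
    [9.4,0,0,1,0,0,0],
    [9.4,0,0,1.1,0,0,0],
    [9.4,0,0,0,0,0,0],
    [9.4,0,0,0,0,0,0],
    [9.4,0,0,0,0,0,0]
  ]
}}

```text
time_s: 5.45
tool_pos: [0.4641, -0.3564, 0.0588]
tool_rot: [[-0.84, 0.243, 0.485], [0.212, 0.97, -0.119], [-0.499, 0.003, -0.867]]
force: [0.5, -0.7, -0.6]
width: 0.0941
gripper_force: 0.0
```

```bash
python3 go.py .4640 -.3567 .0595 75.94 30
python3 - <<'E'
from plant import viewer
import cv2,numpy as np
c=viewer.camera('scene');t=viewer.camera('top')
a=cv2.resize(c['color'][190:290,110:240,::-1],None,fx=5,fy=5);b=cv2.resize(t['color'][210:330,420:520,::-1],None,fx=4,fy=4)
o=np.zeros((500,650,3),'u1');o=a;cv2.imwrite('pics/s2.png',o)
E
```

```text
t 5.45 pos [ 0.4641 -0.3564  0.0588] q [-1.039  0.106  2.049  0.593  0.694 -2.769]
shift now-axes cm [-0.03 -0.03 -0.06] goal-axes cm [-0.03 -0.03 -0.06]
turn [ 0.0024 -0.001  -0.0018] F [ 0.5  -0.74 -0.6 ]
```

View pics/s2.png

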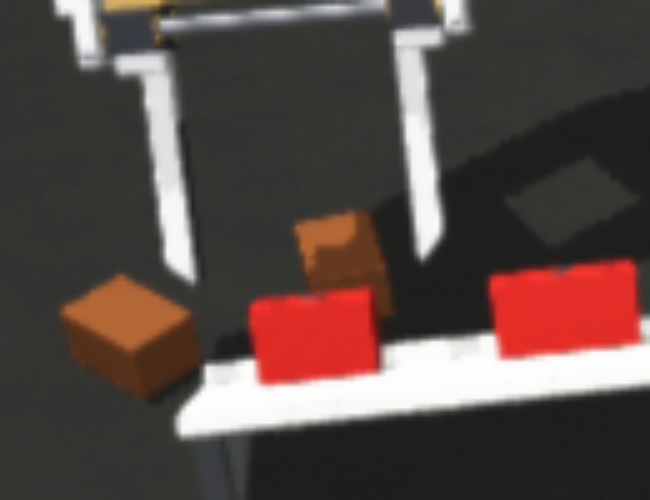

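The fingertips, at crop (185,280) and (430,255), look higher and farther back than the block. I'll project the measured pose to check that.

Run:
```python
from plant import viewer,monitor
import cv2,numpy as np
for n in('scene','top'):
    c=viewer.camera(n);s=monitor.read_state();p=np.array(s['tool_pos']);R=np.array(s['tool_rot'])
    pts=np.array([p+R@np.array(o) for o in([0,.047,.008],[0,-.047,.008],[0,0,-.017])])
    q=(pts-c['T'][:3,3])@c['T'][:3,:3];uv=q[:,:2]/q[:,2:]*c['fx']+[c['cx'],c['cy']]
    print(n,s['time_s'],uv.round(1).tolist())
    x0,y0=(110,190) if n=='scene' else (420,200)
    im=cv2.resize(c['color'][y0:y0+100,x0:x0+100,::-1],None,fx=4,fy=4)
    for u,v in uv: cv2.circle(im,(int((u-x0)*4),int((v-y0)*4)),4,(0,255,0),1)
    globals()[n]=im
cv2.imwrite('pics/s3.png',np.hstack([scene,top]))
```

```text
scene 5.6 [[194.6, 257.1], [151.4, 261.8], [171.8, 248.4]]
top 5.65 [[447.2, 256.0], [491.9, 267.1], [471.0, 266.0]]
```

View pics/s3.png

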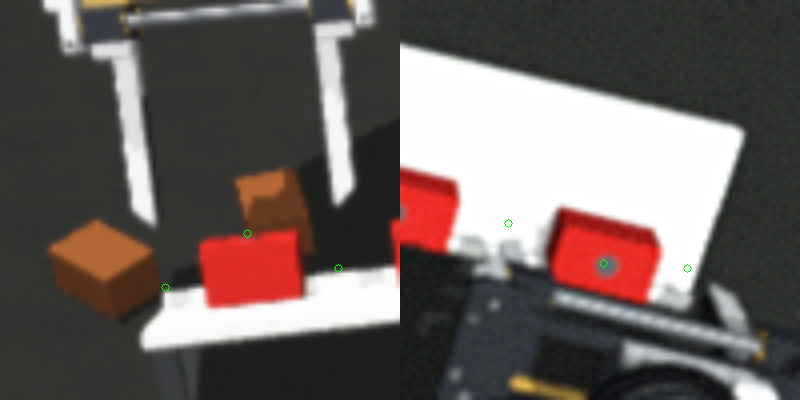

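Run:
```python
from plant import viewer,monitor
from h import *
c=viewer.camera('scene');P=cloud(c);s=monitor.read_state();p=np.array(s['tool_pos']);R=np.array(s['tool_rot'])
reg=P[192:250,110:215].reshape(-1,3);L=(reg-p)@R
col=c['color'][192:250,110:215].reshape(-1,3).astype(int);m=(col.min(1)>110)&(reg[:,2]>.075)&(reg[:,2]<.4)
L=L[m]*1000
for sg in(1,-1):
    q=L[L[:,1]*sg>0]; i=np.argsort(q[:,2])[-12:]; print(len(q),q[i].round(0).tolist())
print(s['joint_positions'])
```

```text
317 [[-11.0, 49.0, -38.0], [-7.0, 53.0, -38.0], [-9.0, 56.0, -38.0], [-12.0, 49.0, -36.0], [-11.0, 51.0, -36.0], [-9.0, 53.0, -36.0], [-9.0, 55.0, -35.0], [-11.0, 51.0, -34.0], [-5.0, 48.0, -33.0], [-5.0, 53.0, -33.0], [-7.0, 48.0, -31.0], [-9.0, 51.0, -31.0]]
376 [[-10.0, -52.0, -38.0], [-8.0, -50.0, -38.0], [-9.0, -48.0, -37.0], [-10.0, -54.0, -36.0], [-11.0, -50.0, -36.0], [-4.0, -53.0, -35.0], [-6.0, -48.0, -35.0], [-6.0, -53.0, -33.0], [-11.0, -48.0, -33.0], [-8.0, -50.0, -33.0], [-14.0, -48.0, -31.0], [-10.0, -50.0, -31.0]]
[-1.03904847  0.1049076   2.04909625  0.59253659  0.6944584  -2.76890552]
```

Run:
```python
from plant import viewer,monitor
from h import *
s=monitor.read_state();p=np.array(s['tool_pos']);R=np.array(s['tool_rot'])
for n in('scene','top'):
    c=viewer.camera(n);P=cloud(c);L=(P-p)@R*1000
    m=(abs(L[...,0])<16)&(abs(L[...,1])>40)&(abs(L[...,1])<66)&(L[...,2]>-60)&(L[...,2]<20)&(c['z_map']>0)
    for sg in(1,-1):
        k=m&(L[...,1]*sg>0);q=L[k];cc=c['color'][k];vv,uu=np.where(k);i=np.argsort(q[:,2])
        print(n,sg,len(q));
        for j in i[::max(1,len(i)//14)]:print('  ',q[j].round(0),cc[j],(uu[j],vv[j]),P[k][j].round(3))
```

```text
scene 1 99
   [ -7.  58. -60.] [245 245 246] (np.int64(196), np.int64(227)) [ 0.455 -0.295  0.114]
   [  2.  59. -56.] [130 130 131] (np.int64(197), np.int64(228)) [ 0.449 -0.292  0.107]
   [ -9.  49. -54.] [172 174 176] (np.int64(192), np.int64(230)) [ 0.458 -0.305  0.111]
   [ -8.  51. -51.] [241 242 243] (np.int64(193), np.int64(231)) [ 0.459 -0.303  0.108]
   [ -7.  50. -49.] [240 241 242] (np.int64(193), np.int64(232)) [ 0.458 -0.303  0.105]
   [ -6.  54. -46.] [246 246 247] (np.int64(195), np.int64(233)) [ 0.46  -0.3    0.103]
   [-10.  59. -44.] [247 247 248] (np.int64(197), np.int64(234)) [ 0.465 -0.297  0.102]
   [-11.  50. -41.] [219 219 222] (np.int64(193), np.int64(236)) [ 0.466 -0.306  0.1  ]
   [ -7.  51. -38.] [242 242 244] (np.int64(194), np.int64(237)) [ 0.464 -0.304  0.095]
   [-10.  53. -33.] [220 220 222] (np.int64(195), np.int64(239)) [ 0.469 -0.303  0.093]
   [14. 60. 14.] [223 224 220] (np.int64(201), np.int64(258)) [ 0.473 -0.297  0.04 ]
   [12. 58. 15.] [239 239 237] (np.int64(200), np.int64(259)) [ 0.475 -0.3    0.04 ]
   [14. 51. 17.] [252 252 251] (np.int6
[... 3714 characters left out ...]
   [  4. -48. -34.] [20 25 20] (np.int64(495), np.int64(277)) [ 0.432 -0.398  0.087]
   [ -8. -51. -29.] [131 136 134] (np.int64(498), np.int64(271)) [ 0.444 -0.404  0.088]
   [ 16. -40.  14.] [188 194 190] (np.int64(486), np.int64(272)) [ 0.448 -0.394  0.039]
   [ 10. -50.  17.] [255 255 255] (np.int64(491), np.int64(270)) [ 0.452 -0.405  0.039]
   [  6. -49.  18.] [255 255 255] (np.int64(491), np.int64(268)) [ 0.456 -0.405  0.041]
   [  3. -50.  19.] [255 255 255] (np.int64(492), np.int64(267)) [ 0.458 -0.407  0.041]
   [ -3. -48.  19.] [255 255 255] (np.int64(492), np.int64(264)) [ 0.464 -0.406  0.044]
   [-15. -42.  20.] [254 254 254] (np.int64(491), np.int64(258)) [ 0.476 -0.403  0.049]
```

Both cameras put the fingertips about 29 mm behind the reported TCP instead of 8 mm ahead, so the reported TCP runs about 37 mm long along tool z. I'll back off, make a half turn (joint 6 is close to its limit), and use the corrected offset.

>>> {"op": "send_rows", "data": {
  "increments": [
    [9.4,0,0,-3,0,0,0],
    [9.4,0,0,-3,0,0,0],
    [9.4,0,0,0,0,0,0.1428],
    [9.4,0,0,0,0,0,0.1428],
    [9.4,0,0,0,0,0,0.1428],
    [9.4,0,0,0,0,0,0.1428],
    [9.4,0,0,0,0,0,0.1428],
    [9.4,0,0,0,0,0,0.1428],
    [9.4,0,0,0,0,0,0.1428],
    [9.4,0,0,0,0,0,0.1428],
    [9.4,0,0,0,0,0,0.1428],
    [9.4,0,0,0,0,0,0.1428],
    [9.4,0,0,0,0,0,0.1428]
  ]
}}

```text
time_s: 7.1
tool_pos: [0.4349, -0.3492, 0.1109]
tool_rot: [[0.248, 0.839, 0.485], [0.969, -0.218, -0.119], [0.006, 0.499, -0.866]]
force: [-0.2, 0.6, 0.6]
width: 0.094
gripper_force: 0.0
```

>>> {"op": "send_rows", "data": {
  "increments": [
    [9.4,0,0,0,0,0,0.1428],
    [9.4,0,0,0,0,0,0.1428],
    [9.4,0,0,0,0,0,0.1428],
    [9.4,0,0,0,0,0,0.1428],
    [9.4,0,0,0,0,0,0.1428],
    [9.4,0,0,0,0,0,0.1428],
    [9.4,0,0,0,0,0,0.1428],
    [9.4,0,0,0,0,0,0.1428],
    [9.4,0,0,0,0,0,0.1428],
    [9.4,0,0,0,0,0,0.1428],
    [9.4,0,0,0,0,0,0.1428],
    [9.4,0,0,0,0,0,0],
    [9.4,0,0,0,0,0,0],
    [9.4,0,0,0,0,0,0]
  ]
}}

```text
time_s: 8.5
tool_pos: [0.4349, -0.3492, 0.1108]
tool_rot: [[0.841, -0.242, 0.485], [-0.21, -0.97, -0.119], [0.499, -0.002, -0.867]]
force: [0.3, -0.2, 0.5]
width: 0.0936
gripper_force: 0.0
```

```bash
sed -i 's/^print(.turn/if len(a)>5: G[:,:2]*=-1\nprint("goal-axes",(G.T@(a[:3]-p)*100).round(2))\n&/' go.py; python3 go.py .4815 -.3611 .0282 75.94 30 1
cat > tips.py <<'E'
from plant import viewer,monitor
from h import *
s=monitor.read_state();p=np.array(s['tool_pos']);R=np.array(s['tool_rot']);w=s['width']*500
for n in('scene','top'):
    c=viewer.camera(n);L=(cloud(c)-p)@R*1000
    m=(abs(L[...,0])<14)&(abs(L[...,1])>w-3)&(abs(L[...,1])<w+14)&(L[...,2]>-70)&(L[...,2]<-10)&(c['z_map']>0)
    for sg in(1,-1):
        q=L[m&(L[...,1]*sg>0)]
        if len(q)>8: print(n,sg,len(q),'tip z',np.sort(q[:,2])[-5:].round(0),'x',np.percentile(q[:,0],[5,50,95]).round(1),'y',np.percentile(q[:,1],[5,95]).round(1))
E
python3 tips.py
```

```text
t 8.5 pos [ 0.4349 -0.3492  0.1108] q [-1.094 -0.043  2.069  0.535  0.829  0.412]
shift now-axes cm [0.04 0.04 9.56] goal-axes cm [-0.03 -0.02  9.56]
goal-axes [0.03 0.02 9.56]
turn [-0.0023  0.0011  0.0001] F [ 0.25 -0.21  0.51]
scene 1 115 tip z [-33. -32. -31. -31. -30.] x [-3.1  8.  11.8] y [46.2 57.6]
scene -1 98 tip z [-34. -34. -32. -32. -30.] x [ 2.2  8.7 12.9] y [-59.4 -48. ]
top 1 91 tip z [-31. -31. -30. -29. -27.] x [-5.5  7.2  9.6] y [47.3 58. ]
top -1 46 tip z [-35. -35. -34. -30. -30.] x [6.7 8.5 9.6] y [-58.1 -47.4]
```

>>> {"op": "send_rows", "data": {
  "increments": [
    [9.4,0,0,3,0,0,0],
    [9.4,0,0,2,0,0,0],
    [9.4,0,0,1,0,0,0],
    [9.4,0,0,1,0,0,0],
    [9.4,0,0,1,0,0,0],
    [9.4,0,0,0.5,0,0,0],
    [9.4,0,0,0.5,0,0,0],
    [9.4,0,0,0,0,0,0],
    [9.4,0,0,0,0,0,0]
  ]
}}

```text
time_s: 9.5
tool_pos: [0.4786, -0.3601, 0.033]
tool_rot: [[0.84, -0.243, 0.485], [-0.212, -0.97, -0.119], [0.499, -0.003, -0.866]]
force: [-0.4, 0.4, -0.4]
width: 0.0941
gripper_force: 0.0
```

```bash
python3 go.py .4815 -.3611 .0282 75.94 30 1
python3 - <<'E'
from plant import viewer
import cv2,numpy as np
c=viewer.camera('scene')['color'];t=viewer.camera('top')['color']
cv2.imwrite('pics/s4.png',np.hstack([cv2.resize(c[190:290,110:210,::-1],None,fx=4,fy=4),cv2.resize(t[200:300,420:520,::-1],None,fx=4,fy=4)]))
E
```

```text
t 9.5 pos [ 0.4786 -0.3601  0.033 ] q [-1.014  0.182  2.032  0.629  0.634  0.345]
shift now-axes cm [0.02 0.03 0.57] goal-axes cm [-0.02 -0.03  0.57]
goal-axes [0.02 0.03 0.57]
turn [-0.0021  0.0008 -0.0017] F [-0.43  0.44 -0.43]
```

View pics/s4.png

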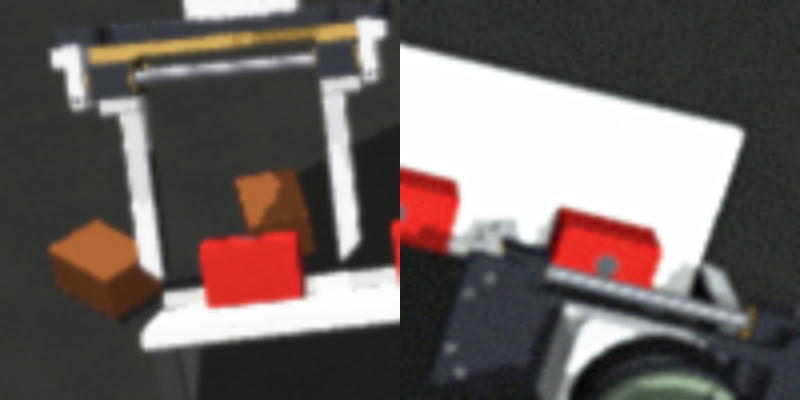

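The fingertips now straddle the 52 mm block, at crop (150,275) and (348,258). I advance the last 5 mm and close.

>>> {"op": "send_rows", "data": {
  "increments": [
    [9.4,0,0,0.5,0,0,0],
    [9.4,0,0,0,0,0,0],
    [5.0,0,0,0,0,0,0],
    [4.5,0,0,0,0,0,0],
    [4.5,0,0,0,0,0,0],
    [4.5,0,0,0,0,0,0],
    [4.5,0,0,0,0,0,0],
    [4.5,0,0,0,0,0,0],
    [4.5,0,0,0,0,0,0],
    [4.5,0,0,0,0,0,0]
  ],
  "newtons": 40
}}

```text
time_s: 10.6
tool_pos: [0.481, -0.3605, 0.0285]
tool_rot: [[0.84, -0.243, 0.485], [-0.212, -0.97, -0.119], [0.499, -0.003, -0.867]]
force: [-0.1, -0.8, 1.2]
width: 0.0518
gripper_force: 40.0
```

>>> {"op": "send_rows", "data": {
  "increments": [
    [4.5,0,0,-1,0,0,0],
    [4.5,0,0,-2,0,0,0],
    [4.5,0,0,-4,0,0,0],
    [4.5,0,0,-4,0,0,0],
    [4.5,0,0,-4,0,0,0],
    [4.5,0,0,-4,0,0,0],
    [4.5,0,0,-4,0,0,0],
    [4.5,0,0,-2,0,0,0],
    [4.5,0,0,0,0,0,0],
    [4.5,0,0,0,0,0,0]
  ]
}}

```text
time_s: 11.6
tool_pos: [0.3593, -0.3303, 0.2444]
tool_rot: [[0.84, -0.244, 0.484], [-0.213, -0.97, -0.119], [0.498, -0.003, -0.867]]
force: [-0.0, 0.2, -3.2]
width: 0.0518
gripper_force: 40.0
```

```bash
python3 go.py .42 0.05 .27 75.94 0 1
```

```text
t 11.6 pos [ 0.3593 -0.3303  0.2444] q [-1.269 -0.364  2.03   0.471  1.226  0.444]
shift now-axes cm [ -1.72 -38.37  -3.81] goal-axes cm [ 3.35 38.37 -2.56]
goal-axes [ -3.35 -38.37  -2.56]
turn [-0.0028 -0.5216 -0.0019] F [-0.02  0.15 -3.25]
```

>>> {"op": "send_rows", "data": {
  "increments": [
    [4.5,0,0,0,0,-0.13,0],
    [4.5,0,0,0,0,-0.13,0],
    [4.5,0,0,0,0,-0.13,0],
    [4.5,0,0,0,0,-0.13,0],
    [4.5,-0.34,-3.84,-0.26,0,0,0],
    [4.5,-0.34,-3.84,-0.26,0,0,0],
    [4.5,-0.34,-3.84,-0.26,0,0,0],
    [4.5,-0.34,-3.84,-0.26,0,0,0],
    [4.5,-0.34,-3.84,-0.26,0,0,0],
    [4.5,-0.34,-3.84,-0.26,0,0,0],
    [4.5,-0.34,-3.84,-0.26,0,0,0],
    [4.5,-0.34,-3.84,-0.26,0,0,0],
    [4.5,-0.34,-3.84,-0.26,0,0,0],
    [4.5,-0.34,-3.84,-0.26,0,0,0],
    [4.5,0,0,0,0,0,0],
    [4.5,0,0,0,0,0,0]
  ]
}}

```text
time_s: 13.2
tool_pos: [0.4192, 0.051, 0.2699]
tool_rot: [[0.971, -0.24, -0.001], [-0.24, -0.971, 0.002], [-0.002, -0.002, -1.0]]
force: [0.5, 0.0, -1.7]
width: 0.0517
gripper_force: 40.0
```

```bash
python3 go.py .5137 0.286 .15 105.1 0 1
```

```text
t 13.2 pos [0.4192 0.051  0.2699] q [-0.086 -0.192  1.75   0.002  1.586  1.727]
shift now-axes cm [  3.55 -25.06  12.04] goal-axes cm [-15.24  20.23  11.99]
goal-axes [ 15.24 -20.23  11.99]
turn [-0.0023  0.0012 -0.5059] F [ 0.52  0.01 -1.68]
```

>>> {"op": "send_rows", "data": {
  "increments": [
    [4.5,0,0,0,0,0,-0.1265],
    [4.5,0,0,0,0,0,-0.1265],
    [4.5,0,0,0,0,0,-0.1265],
    [4.5,0,0,0,0,0,-0.1265],
    [4.5,2.18,-2.89,0,0,0,0],
    [4.5,2.18,-2.89,0,0,0,0],
    [4.5,2.18,-2.89,0,0,0,0],
    [4.5,2.18,-2.89,0,0,0,0],
    [4.5,2.18,-2.89,0,0,0,0],
    [4.5,2.18,-2.89,0,0,0,0],
    [4.5,2.16,-2.89,0,0,0,0],
    [4.5,0,0,4,0,0,0],
    [4.5,0,0,4,0,0,0],
    [4.5,0,0,4,0,0,0],
    [4.5,0,0,4,0,0,0],
    [4.5,0,0,4,0,0,0],
    [4.5,0,0,0,0,0,0],
    [4.5,0,0,0,0,0,0],
    [4.5,0,0,0,0,0,0]
  ]
}}

```text
time_s: 15.1
tool_pos: [0.5185, 0.2852, 0.0754]
tool_rot: [[0.967, 0.256, 0.007], [0.256, -0.967, 0.004], [0.008, -0.002, -1.0]]
force: [-0.5, 0.6, -1.4]
width: 0.0517
gripper_force: 40.0
```

```bash
python3 go.py .5137 0.286 .002 105.1 0 1;python3 - <<'E'
from plant import viewer,monitor
from h import *
s=monitor.read_state();p=np.array(s['tool_pos']);R=np.array(s['tool_rot'])
c=viewer.camera('scene');t=viewer.camera('top')['color'];P=cloud(c)
H,S,V=cv2.split(cv2.cvtColor(c['color'],cv2.COLOR_RGB2HSV))
red=((H<4)|(H>176))&(S>180)&(V>70);red[:100]=0;red[:,:330]=0
for m,_,ce in comps(red):
    L=(P[m]-p)@R*1000;print('red tool frame mm',ce,m.sum(),np.percentile(L,[3,25,50,75,97],axis=0).round(1).tolist())
cv2.imwrite('pics/s5.png',np.hstack([cv2.resize(c['color'][120:260,370:510,::-1],(400,400)),cv2.resize(t[160:300,80:220,::-1],(400,400))]))
E
```

```text
t 15.1 pos [0.5185 0.2852 0.0754] q [3.560e-01 3.330e-01 1.601e+00 1.000e-03 1.200e+00 1.667e+00]
shift now-axes cm [-0.5  -0.19  7.34] goal-axes cm [0.44 0.2  7.34]
goal-axes [-0.44 -0.2   7.34]
turn [-0.0018 -0.0079 -0.0044] F [-0.55  0.64 -1.38]
red tool frame mm [432.25619835 188.50413223] 242 [[-7.7, -22.7, -52.7], [9.9, -10.7, -50.3], [15.3, 2.2, -40.2], [16.7, 19.1, -26.9], [18.6, 26.7, -19.0]]
```

View pics/s5.png

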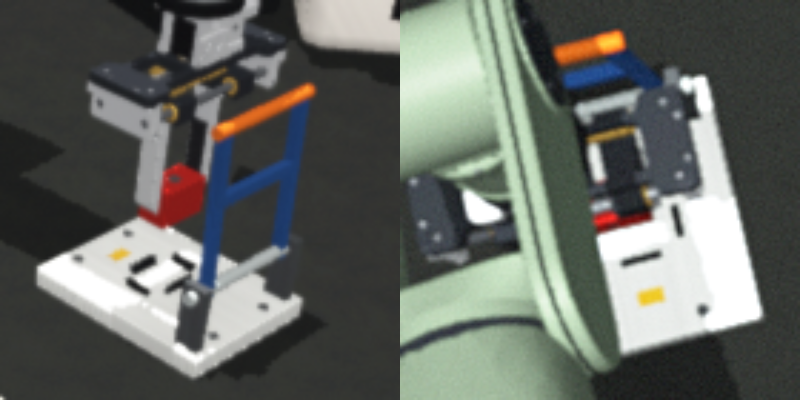

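The block hangs upright between the fingers above the nest, at crop (180,195) in the scene view. The clamp stands clear. I let it settle, then correct.

>>> {"op": "send_rows", "data": {
  "increments": [
    [4.5,0,0,0,0,0,0],
    [4.5,0,0,0,0,0,0]
  ]
}}

```text
time_s: 15.4
tool_pos: [0.5171, 0.2854, 0.0746]
tool_rot: [[0.966, 0.257, 0.006], [0.257, -0.966, 0.003], [0.006, -0.002, -1.0]]
force: [0.1, -0.2, -1.7]
width: 0.0517
gripper_force: 40.0
```

```bash
python3 go.py .5137 0.286 .002 105.1 0 1;python3 - <<'E'
import pickle
from h import *
c=pickle.load(open('d.pkl','rb'))['scene'];g=c['color'].max(2)
M=np.zeros(g.shape,bool);M[205:228,405:445]=1
nest=np.array([.5137,.286]);a=np.radians(15.1);x=np.array([np.cos(a),np.sin(a)]);y=np.array([-x[1],x[0]])
for m,s,ce in comps(M&(g<110),5):
    r=ray(c,ce,.0245)[0,:2]-nest;print(ce.round(1),s[4],'fence in nest mm',(r@x*1000).round(1),(r@y*1000).round(1))
E
```

```text
t 15.4 pos [0.5171 0.2854 0.0746] q [3.570e-01 3.330e-01 1.603e+00 1.000e-03 1.200e+00 1.667e+00]
shift now-axes cm [-0.36 -0.13  7.26] goal-axes cm [0.31 0.14 7.26]
goal-axes [-0.31 -0.14  7.26]
turn [-0.0017 -0.0063 -0.0033] F [ 0.06 -0.16 -1.68]
[419.9 212.1] 17 fence in nest mm -16.1 0.8
[434.1 211.6] 17 fence in nest mm 6.4 31.8
[437.4 222.8] 54 fence in nest mm 45.9 -2.5
[417.9 220.3] 14 fence in nest mm 6.3 -32.6
```

>>> {"op": "send_rows", "data": {
  "increments": [
    [4.5,-0.16,-0.22,1,-0.0017,-0.006,-0.0033],
    [4.5,0,0,2,0,0,0],
    [4.5,0,0,2,0,0,0],
    [4.5,0,0,1,0,0,0],
    [4.5,0,0,0,0,0,0],
    [4.5,0,0,0,0,0,0],
    [4.5,0,0,0,0,0,0],
    [4.5,0,0,0,0,0,0]
  ]
}}

```text
time_s: 16.2
tool_pos: [0.5149, 0.2871, 0.0142]
tool_rot: [[0.966, 0.26, -0.0], [0.26, -0.966, -0.0], [-0.0, 0.0, -1.0]]
force: [0.1, -0.1, -0.9]
width: 0.0516
gripper_force: 40.0
```

```bash
python3 go.py .5150 0.2871 .002 105.1 0 1;python3 - <<'E'
from plant import viewer,monitor
from h import *
c=viewer.camera('scene');t=viewer.camera('top')
cv2.imwrite('pics/s6.png',np.hstack([cv2.resize(c['color'][180:250,385:455,::-1],(400,400)),cv2.resize(t['color'][210:280,130:200,::-1],(400,400))]))
E
```

```text
t 16.2 pos [0.5149 0.2871 0.0142] q [ 0.362  0.413  1.635 -0.     1.094  1.669]
shift now-axes cm [0.01 0.   1.22] goal-axes cm [-0.01 -0.    1.22]
goal-axes [0.01 0.   1.22]
turn [ 0.      0.0001 -0.0001] F [ 0.14 -0.12 -0.9 ]
```

View pics/s6.png

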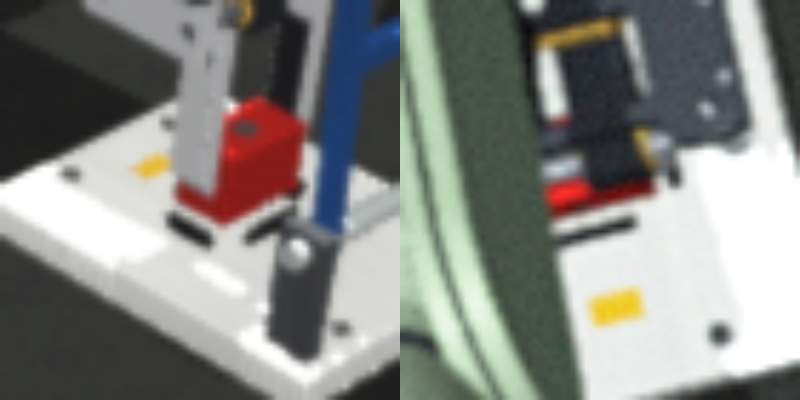

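The block sits squarely above the fences, at crop (240,160) with fences at (190,230) and (268,225). I lower it slowly.

>>> {"op": "send_rows", "data": {
  "increments": [
    [4.5,0,0,0.3,0,0,0],
    [4.5,0,0,0.3,0,0,0],
    [4.5,0,0,0.2,0,0,0],
    [4.5,0,0,0,0,0,0],
    [4.5,0,0,0,0,0,0]
  ]
}}

```text
time_s: 16.8
tool_pos: [0.5138, 0.2867, 0.0048]
tool_rot: [[0.965, 0.26, -0.003], [0.26, -0.965, -0.001], [-0.003, 0.0, -1.0]]
force: [0.1, -0.1, -1.5]
width: 0.0517
gripper_force: 40.0
```

>>> {"op": "send_rows", "data": {
  "increments": [
    [4.5,0,0,0.15,0,0,0],
    [4.5,0,0,0.15,0,0,0],
    [4.5,0,0,0,0,0,0],
    [4.5,0,0,0,0,0,0]
  ]
}}

```text
time_s: 17.2
tool_pos: [0.514, 0.2868, 0.0044]
tool_rot: [[0.965, 0.261, -0.002], [0.261, -0.965, -0.001], [-0.002, 0.0, -1.0]]
force: [-4.9, -2.8, 11.2]
width: 0.0517
gripper_force: 40.0
```

>>> {"op": "send_rows", "data": {
  "increments": [
    [4.5,-0.1,0,0,0,0,0],
    [4.5,0,0,0,0,0,0],
    [4.5,0,0,0,0,0,0],
    [4.5,0,0,0,0,0,0]
  ]
}}

```text
time_s: 17.6
tool_pos: [0.5141, 0.2868, 0.0044]
tool_rot: [[0.965, 0.26, -0.0], [0.26, -0.965, -0.0], [-0.0, 0.0, -1.0]]
force: [-1.7, -2.2, 9.1]
width: 0.0517
gripper_force: 40.0
```

>>> {"op": "send_rows", "data": {
  "increments": [
    [4.5,0,0,-0.1,0,0,0],
    [5.3,0,0,0,0,0,0],
    [5.6,0,0,0,0,0,0],
    [6.2,0,0,0,0,0,0],
    [7.0,0,0,0,0,0,0],
    [8.0,0,0,-0.2,0,0,0],
    [8.0,0,0,-1,0,0,0],
    [8.0,0,0,-3,0,0,0],
    [8.0,0,0,-4,0,0,0],
    [8.0,0,0,-4,0,0,0],
    [8.0,0,0,-4,0,0,0],
    [8.0,0,0,-4,0,0,0],
    [8.0,0,0,-4,0,0,0],
    [8.0,0,0,-3,0,0,0],
    [8.0,0,0,0,0,0,0]
  ]
}}

```text
time_s: 19.1
tool_pos: [0.5166, 0.288, 0.2825]
tool_rot: [[0.965, 0.26, 0.01], [0.26, -0.965, 0.004], [0.01, -0.001, -1.0]]
force: [0.0, -0.5, 0.4]
width: 0.0799
gripper_force: 0.0
```

```bash
cat > look.py <<'E'
from plant import viewer,monitor
from h import *
import sys
nest=np.array([.515,.2871]);a=np.radians(15.1);x=np.array([np.cos(a),np.sin(a)]);y=np.array([-x[1],x[0]])
ims=[]
for n in('scene','top'):
    c=viewer.camera(n);P=cloud(c);H,S,V=cv2.split(cv2.cvtColor(c['color'],cv2.COLOR_RGB2HSV))
    f=lambda q:np.c_[(q[:,:2]-nest)@x,(q[:,:2]-nest)@y,q[:,2]]*1000
    w=np.zeros(V.shape,bool);w[(slice(120,260),slice(370,510)) if n=='scene' else (slice(160,300),slice(80,220))]=1
    red=((H<4)|(H>176))&(S>180)&(V>70)&w
    for m,_,ce in comps(red): print(n,'red nest mm',m.sum(),np.percentile(f(P[m]),[3,25,50,75,97],axis=0).round(1).tolist())
    bl=(H>105)&(H<125)&(S>120)&(V>40)&w;orr=(H>6)&(H<14)&(S>190)&(V>120)&w
    for k,m in(('blue',bl),('bar',orr)):
        if m.sum()>15:print(n,k,m.sum(),np.percentile(f(P[m&(c['z_map']>0)]),[3,50,97],axis=0).round(1).tolist())
    i=c['color'][120:260,370:510] if n=='scene' else c['color'][160:300,80:220]
    ims.append(cv2.resize(i[:,:,::-1],(400,400)))
if len(sys.argv)>1:cv2.imwrite(sys.argv[1],np.hstack(ims))
E
python3 look.py; python3 -c "
from plant import monitor;s=monitor.read_state();print(s['tool_pos'],s['force'],s['time_s'])"
```

```text
scene red nest mm 286 [[-8.6, -28.5, 24.6], [1.8, -24.6, 34.3], [11.7, -13.1, 46.8], [15.4, 6.6, 54.6], [18.0, 20.2, 57.7]]
scene blue 714 [[76.6, -55.5, 80.9], [85.8, 1.1, 157.2], [91.4, 56.2, 207.5]]
scene bar 163 [[76.5, -58.8, 218.5], [83.4, -1.8, 225.1], [87.0, 58.6, 228.8]]
top red nest mm 360 [[-15.4, -26.8, 34.3], [-11.8, -16.4, 51.5], [-4.1, -3.6, 54.1], [4.9, 12.0, 55.7], [12.9, 23.4, 58.6]]
top blue 271 [[-17.4, -56.5, -0.3], [79.1, -44.9, 160.0], [126.6, 48.1, 443.5]]
top bar 136 [[0.2, -87.8, 218.6], [76.1, 17.6, 224.7], [84.7, 35.1, 441.2]]
[0.51379555 0.2868313  0.27619315] [-0.13099789 -1.0889526  -0.83428579] 19.2
```

>>> {"op": "send_rows", "data": {
  "increments": [
    [8.0,0,0,-3,0,0,-0.1428],
    [8.0,0,0,0,0,0,-0.1428],
    [8.0,0,0,0,0,0,-0.1428],
    [8.0,0,0,0,0,0,-0.1428],
    [8.0,0,0,0,0,0,-0.1428],
    [8.0,0,0,0,0,0,-0.1428],
    [8.0,0,0,0,0,0,-0.1428],
    [8.0,0,0,0,0,0,-0.1428],
    [8.0,0,0,0,0,0,-0.1428],
    [8.0,0,0,0,0,0,-0.1428],
    [6.0,0,0,0,0,0,-0.1428],
    [6.0,0,0,0,0,0,0],
    [6.0,0,0,0,0,0,0]
  ]
}}

```text
time_s: 20.5
tool_pos: [0.5128, 0.2864, 0.3032]
tool_rot: [[-0.257, 0.966, -0.005], [0.966, 0.257, -0.002], [-0.001, -0.006, -1.0]]
force: [-0.2, 1.4, 0.1]
width: 0.0611
gripper_force: 0.0
```

```bash
python3 - <<'E'
import pickle
from h import *
d=pickle.load(open('d.pkl','rb'));A=np.zeros((3,3));b=np.zeros(3);E={}
for n in d:
    c=d[n];H,S,V=cv2.split(cv2.cvtColor(c['color'],cv2.COLOR_RGB2HSV))
    w=np.zeros(V.shape,bool);w[(slice(120,260),slice(370,510)) if n=='scene' else (slice(160,300),slice(80,220))]=1
    m,s,ce=max(comps((H>5)&(H<16)&(S>170)&(V>90)&w),key=lambda q:q[1][4])
    r=cv2.minAreaRect(np.argwhere(m)[:,::-1].astype(np.float32));ce=np.array(r[0]);print(n,r)
    dd=c['T'][:3,:3]@np.array([(ce[0]-c['cx'])/c['fx'],(ce[1]-c['cy'])/c['fy'],1]);dd/=np.linalg.norm(dd);o=c['T'][:3,3]
    M=np.eye(3)-np.outer(dd,dd);A+=M;b+=M@o;E[n]=(M,o)
p=np.linalg.solve(A,b);print('bar',p.round(4),[np.linalg.norm(M@(p-o)).round(4) for M,o in E.values()])
nest=np.array([.5143,.287]);a=np.radians(15.1);x=np.array([np.cos(a),np.sin(a)]);y=np.array([-x[1],x[0]])
print('in nest',(p[:2]-nest)@x,(p[:2]-nest)@y,'theta',np.arctan2(p[2]-.072,.085-(p[:2]-nest)@x))
E
python3 go.py .593 .308 .30 15.1 0
```

```text
scene ((461.5000305175781, 158.50001525878906), (5.813776016235352, 39.80200958251953), 63.43495178222656)
top ((124.94119262695312, 181.76470947265625), (7.761138439178467, 68.3950424194336), 75.96376037597656)
bar [0.5903 0.3084 0.2214] [np.float64(0.0002), np.float64(0.0002)]
in nest 0.07895458514501483 0.0008188480240018684 theta 1.5303527749137504
t 20.5 pos [0.5128 0.2864 0.3032] q [ 0.362  0.172  1.323 -0.     1.653  0.102]
shift now-axes cm [0.02 8.31 0.27] goal-axes cm [-0.    8.31  0.32]
goal-axes [-0.    8.31  0.32]
turn [-0.0056  0.0006 -0.0032] F [-0.21  1.43  0.07]
```

>>> {"op": "send_rows", "data": {
  "increments": [
    [5.0,0.1,4,0,-0.0056,0,-0.003],
    [5.0,0,4.05,0,0,0,0],
    [5.0,0,0,0,0,0,0],
    [5.0,0,0,0,0,0,0],
    [5.0,0,0,0,0,0,0],
    [5.0,0,0,0,0,0,0]
  ]
}}

```text
time_s: 21.1
tool_pos: [0.5902, 0.3088, 0.3062]
tool_rot: [[-0.263, 0.965, 0.004], [0.965, 0.263, 0.001], [-0.0, 0.004, -1.0]]
force: [-0.3, 0.6, 0.1]
width: 0.0502
gripper_force: 0.0
```

```bash
python3 go.py .5903 .3084 .174 15.1 0; python3 look.py
```

```text
t 21.1 pos [0.5902 0.3088 0.3062] q [ 3.520e-01  3.400e-01  1.111e+00 -1.000e-03  1.687e+00  8.600e-02]
shift now-axes cm [-0.04 -0.06 13.22] goal-axes cm [-0.04 -0.   13.22]
goal-axes [-0.04 -0.   13.22]
turn [0.0044 0.0001 0.0026] F [-0.34  0.59  0.13]
scene red nest mm 284 [[-8.7, -28.7, 24.6], [2.3, -24.5, 35.2], [12.4, -11.7, 46.1], [15.1, 5.7, 54.2], [18.2, 20.8, 57.1]]
scene blue 720 [[76.1, -55.9, 80.8], [85.8, -1.4, 157.3], [91.0, 56.3, 208.4]]
scene bar 159 [[75.3, -59.3, 218.4], [83.3, -4.2, 224.3], [86.5, 55.9, 228.2]]
top red nest mm 363 [[-15.3, -26.6, 33.9], [-11.6, -15.9, 51.7], [-4.2, -3.8, 53.9], [5.5, 12.3, 55.4], [12.6, 23.8, 58.9]]
top blue 587 [[74.9, -55.2, -2.3], [79.6, 6.5, 159.0], [142.4, 53.8, 193.5]]
top bar 251 [[72.5, -57.8, -1.5], [77.2, -8.6, 224.6], [157.9, 20.9, 229.3]]
```

Descend over the bar and close gently.

>>> {"op": "send_rows", "data": {
  "increments": [
    [5.0,0,0,4,0.0044,0,0.0026],
    [5.0,0,0,4,0,0,0],
    [5.0,0,0,3,0,0,0],
    [5.0,0,0,2.2,0,0,0],
    [5.0,0,0,0,0,0,0],
    [5.0,0,0,0,0,0,0],
    [3.0,0,0,0,0,0,0],
    [1.8,0,0,0,0,0,0],
    [1.0,0,0,0,0,0,0],
    [1.0,0,0,0,0,0,0],
    [1.0,0,0,0,0,0,0],
    [1.0,0,0,0,0,0,0]
  ],
  "newtons": 20
}}

```text
time_s: 22.4
tool_pos: [0.5911, 0.3088, 0.1733]
tool_rot: [[-0.261, 0.965, -0.001], [0.965, 0.261, -0.0], [-0.0, -0.001, -1.0]]
force: [-0.6, 0.2, 1.7]
width: 0.0113
gripper_force: 20.0
```

Run:
```python
from plant import monitor
import numpy as np
s=monitor.read_state();p=np.array(s['tool_pos']);print(p,s['width'],s['force'])
# arc: grasp point follows circle; steps in (tool y cm, tool z cm)
th=1.53
for n in (18,):
    t=np.linspace(th,0,n+1);f=15*(-np.cos(t));z=15*np.sin(t)
    print(np.c_[np.diff(f),-np.diff(z)].round(2).tolist())
```

```text
[0.59113109 0.30879092 0.17332884] 0.011281202515499786 [-0.64985987  0.16845465  1.65364559]
[[-1.27, 0.11], [-1.26, 0.21], [-1.23, 0.32], [-1.2, 0.42], [-1.16, 0.52], [-1.11, 0.62], [-1.06, 0.71], [-0.99, 0.8], [-0.92, 0.88], [-0.84, 0.96], [-0.76, 1.02], [-0.67, 1.08], [-0.57, 1.14], [-0.48, 1.18], [-0.37, 1.22], [-0.27, 1.25], [-0.16, 1.26], [-0.05, 1.27]]
```

>>> {"op": "send_rows", "data": {
  "increments": [
    [1.0,0,-1.27,0.11,0,0,0],
    [1.0,0,-1.26,0.21,0,0,0],
    [1.0,0,-1.23,0.32,0,0,0],
    [1.0,0,-1.2,0.42,0,0,0],
    [1.0,0,-1.16,0.52,0,0,0],
    [1.0,0,-1.11,0.62,0,0,0],
    [1.0,0,0,0,0,0,0],
    [1.0,0,0,0,0,0,0],
    [1.0,0,0,0,0,0,0]
  ]
}}

```text
time_s: 23.3
tool_pos: [0.5202, 0.2899, 0.1512]
tool_rot: [[-0.261, 0.965, -0.004], [0.965, 0.261, -0.001], [0.0, -0.004, -1.0]]
force: [-5.4, -0.6, 4.4]
width: 0.0113
gripper_force: 20.0
```

```bash
python3 look.py pics/s7.png; python3 go.py .4517 .2705 .024 15.1 0
```

```text
scene red nest mm 266 [[-9.0, -28.9, 22.8], [1.2, -25.0, 33.7], [11.5, -15.3, 45.0], [15.4, 1.7, 54.4], [17.4, 17.4, 57.6]]
scene blue 781 [[-84.5, -55.8, 0.8], [45.0, 7.6, 142.9], [83.1, 178.5, 189.4]]
scene bar 84 [[3.3, -59.0, 195.3], [9.7, -21.6, 200.9], [13.8, 56.5, 205.1]]
top red nest mm 354 [[-15.5, -27.1, 36.0], [-11.7, -16.4, 51.6], [-3.7, -4.7, 53.6], [5.5, 10.6, 55.5], [13.0, 22.5, 58.8]]
top blue 218 [[-3.4, -55.4, 92.0], [39.3, -41.4, 146.7], [77.0, -3.3, 284.4]]
top bar 73 [[-17.3, -41.9, 198.4], [3.5, -28.6, 202.5], [9.7, -15.7, 285.3]]
t 23.4 pos [0.5205 0.29   0.1514] q [0.363 0.272 1.512 0.    1.361 0.099]
shift now-axes cm [-0.08 -7.11 12.76] goal-axes cm [-0.09 -7.15 12.74]
goal-axes [-0.09 -7.15 12.74]
turn [-0.0033 -0.0001  0.0004] F [-5.25 -0.83  3.42]
```

View pics/s7.png

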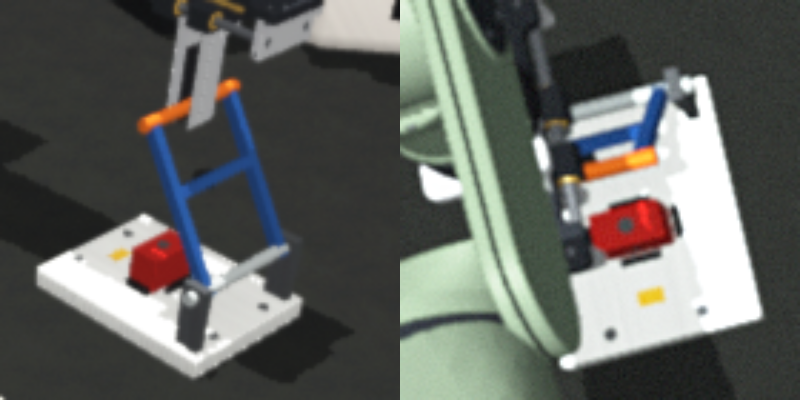

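The block sits in the nest between the fences, and the frame is following the gripped bar (scene crop (190,105)). I continue the arc.

>>> {"op": "send_rows", "data": {
  "increments": [
    [1.0,0,-1.06,0.71,0,0,0],
    [1.0,0,-0.99,0.8,0,0,0],
    [1.0,0,-0.92,0.88,0,0,0],
    [1.0,0,-0.84,0.96,0,0,0],
    [1.0,0,-0.76,1.02,0,0,0],
    [1.0,0,-0.67,1.08,0,0,0],
    [1.0,0,-0.57,1.14,0,0,0],
    [1.0,0,-0.48,1.18,0,0,0],
    [1.0,0,0,0,0,0,0],
    [1.0,0,0,0,0,0,0]
  ]
}}

```text
time_s: 24.4
tool_pos: [0.4606, 0.2737, 0.0717]
tool_rot: [[-0.261, 0.965, -0.0], [0.965, 0.261, 0.0], [0.0, -0.0, -1.0]]
force: [5.3, 5.1, -5.4]
width: 0.011
gripper_force: 20.0
```

```bash
python3 look.py; python3 go.py .4517 .2705 .024 15.1 0
```

```text
scene red nest mm 36 [[-6.4, 9.4, 46.4], [1.9, 11.9, 53.0], [10.1, 15.8, 54.7], [13.8, 19.7, 55.7], [15.6, 21.7, 57.7]]
scene red nest mm 150 [[-10.0, -30.1, 23.1], [-1.0, -26.5, 30.7], [9.2, -24.0, 38.8], [14.6, -19.0, 48.3], [16.8, -0.3, 56.1]]
scene blue 706 [[-93.5, -55.6, 0.9], [9.5, 15.5, 99.2], [76.6, 161.4, 117.6]]
scene bar 71 [[-59.0, -60.6, 114.8], [-52.4, -20.0, 121.6], [-48.5, 53.1, 126.0]]
top red nest mm 164 [[-15.8, -27.9, 38.7], [-13.7, -23.5, 50.7], [-7.2, -16.7, 53.5], [0.3, -10.1, 55.9], [6.4, -2.8, 64.3]]
top blue 384 [[-45.1, -54.6, 74.8], [5.2, -48.3, 100.7], [79.3, -10.0, 120.4]]
top bar 53 [[-73.7, -41.3, 117.6], [-58.1, -29.1, 123.0], [-54.3, -16.7, 205.1]]
t 24.5 pos [0.4607 0.2737 0.0718] q [0.374 0.234 1.737 0.    1.171 0.111]
shift now-axes cm [-0.08 -0.95  4.78] goal-axes cm [-0.08 -0.95  4.78]
goal-axes [-0.08 -0.95  4.78]
turn [-0.0004 -0.0003  0.    ] F [ 6.47  4.25 -5.16]
```

>>> {"op": "send_rows", "data": {
  "increments": [
    [1.0,0,-0.37,1.22,0,0,0],
    [1.0,0,-0.27,1.2,0,0,0],
    [1.0,0,-0.16,1.1,0,0,0],
    [1.0,0,-0.05,0.8,0,0,0],
    [1.0,0,0,0.2,0,0,0],
    [1.0,0,0,0,0,0,0],
    [1.0,0,0,0,0,0,0]
  ]
}}

```text
time_s: 25.2
tool_pos: [0.4536, 0.2718, 0.0275]
tool_rot: [[-0.261, 0.965, 0.002], [0.965, 0.261, 0.001], [0.0, 0.003, -1.0]]
force: [5.8, 4.1, -1.9]
width: 0.0115
gripper_force: 20.0
```

```bash
python3 look.py; python3 go.py .4517 .2705 .024 15.1 0
```

```text
scene red nest mm 66 [[3.4, -12.1, 32.7], [9.8, -0.7, 46.9], [14.1, 10.3, 53.7], [15.4, 17.0, 55.5], [17.7, 23.2, 57.6]]
scene red nest mm 65 [[-9.6, -29.1, 22.2], [-1.0, -26.9, 27.0], [8.3, -24.9, 31.8], [14.2, -22.6, 36.0], [17.1, -7.8, 41.1]]
scene blue 610 [[-52.4, -55.8, 2.9], [6.6, 16.4, 75.4], [75.8, 58.6, 79.7]]
scene bar 67 [[-72.7, -60.8, 65.1], [-59.8, -20.4, 76.1], [-54.3, 50.1, 80.7]]
top red nest mm 82 [[-36.2, -32.8, 37.6], [-14.4, -24.8, 49.4], [-10.1, -19.6, 52.8], [-6.0, -15.0, 55.3], [-2.9, -9.0, 162.1]]
top blue 388 [[-52.8, -54.5, 24.0], [1.3, -48.6, 75.5], [91.1, -11.9, 80.3]]
top bar 46 [[-80.3, -41.0, 72.4], [-65.5, -29.5, 76.7], [-61.5, -16.9, 159.1]]
t 25.3 pos [0.4536 0.2718 0.0275] q [0.376 0.281 1.786 0.    1.073 0.112]
shift now-axes cm [-0.07 -0.22  0.35] goal-axes cm [-0.07 -0.22  0.35]
goal-axes [-0.07 -0.22  0.35]
turn [ 0.0027 -0.0003  0.0001] F [ 7.36  5.11 -2.76]
```

>>> {"op": "send_rows", "data": {
  "increments": [
    [1.0,0,0.1,0.15,0,0,0],
    [1.0,0,0,0.15,0,0,0],
    [1.0,0,0,0,0,0,0],
    [1.0,0,0,0,0,0,0]
  ]
}}

```text
time_s: 25.7
tool_pos: [0.4536, 0.2717, 0.0262]
tool_rot: [[-0.261, 0.965, -0.0], [0.965, 0.261, -0.0], [-0.0, -0.0, -1.0]]
force: [0.3, 2.4, 10.4]
width: 0.0117
gripper_force: 20.0
```

>>> {"op": "send_rows", "data": {
  "increments": [
    [1.0,0,0,0.15,0,0,0],
    [1.0,0,0,0,0,0,0],
    [1.0,0,0,0,0,0,0]
  ]
}}

```text
time_s: 26.0
tool_pos: [0.4536, 0.2718, 0.026]
tool_rot: [[-0.261, 0.965, -0.0], [0.965, 0.261, -0.0], [-0.0, -0.0, -1.0]]
force: [-3.0, 1.1, 18.7]
width: 0.0116
gripper_force: 20.0
```

>>> {"op": "send_rows", "data": {
  "increments": [
    [1.0,0,0,-0.2,0,0,0],
    [1.0,0,0,0,0,0,0],
    [1.6,0,0,0,0,0,0],
    [2.5,0,0,0,0,0,0],
    [4.5,0,0,0,0,0,0],
    [5.0,0,0,0,0,0,0],
    [5.0,0,0,-0.5,0,0,0],
    [5.0,0,0,-2,0,0,0],
    [5.0,0,0,-4,0,0,0],
    [5.0,0,0,-4,0,0,0],
    [5.0,0,0,-4,0,0,0],
    [5.0,0,0,-4,0,0,0],
    [5.0,0,0,0,0,0,0],
    [5.0,0,0,0,0,0,0]
  ]
}}

```text
time_s: 27.4
tool_pos: [0.4539, 0.2717, 0.2122]
tool_rot: [[-0.261, 0.965, 0.001], [0.965, 0.261, 0.0], [-0.0, 0.001, -1.0]]
force: [0.5, -0.1, -0.1]
width: 0.0501
gripper_force: 0.0
```

```bash
python3 look.py pics/s8.png
```

```text
scene red nest mm 66 [[1.6, -11.3, 32.5], [11.1, -0.4, 47.4], [13.9, 9.4, 53.4], [15.5, 15.5, 55.6], [17.7, 22.9, 58.5]]
scene red nest mm 61 [[-8.4, -29.7, 22.5], [-1.2, -27.0, 28.3], [8.0, -25.1, 31.3], [13.5, -23.0, 35.9], [17.6, -9.1, 42.6]]
scene blue 593 [[-54.4, -55.7, 51.1], [6.8, 14.1, 74.7], [75.3, 57.0, 78.6]]
scene bar 112 [[-149.3, -58.7, -1.2], [-60.1, 1.4, 74.6], [-55.7, 56.5, 79.1]]
top red nest mm 201 [[-16.0, -27.0, 33.0], [-14.6, -16.2, 49.8], [-10.8, -4.1, 53.0], [-7.2, 12.1, 55.1], [-2.7, 23.8, 59.2]]
top blue 521 [[-62.9, -54.3, 45.3], [-0.7, -46.5, 75.3], [76.3, 52.3, 370.8]]
top bar 101 [[-68.5, -32.9, 70.7], [-65.3, 2.2, 75.6], [-61.7, 28.5, 80.5]]
```

View pics/s8.png

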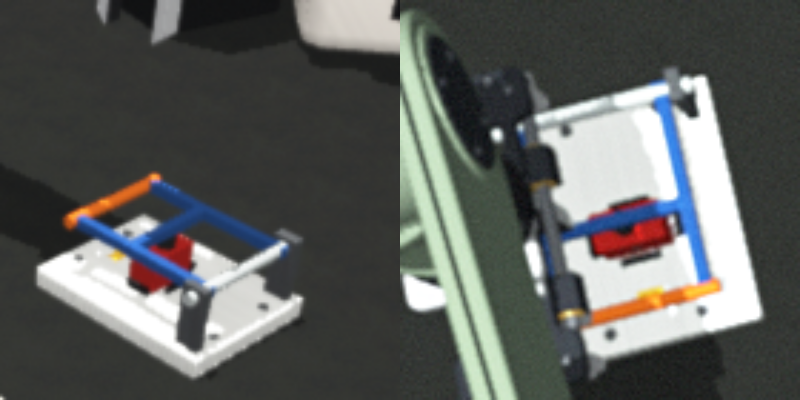

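The frame is level with its pad on the red block in the nest, and the gripper is clear. I'm handing in.

```bash
python3 -c "
from plant import bot;print(bot.finish_job())"
```

```text
the job is handed in; nothing more can be done
None
```

The 52 mm block lies flat in the nest, the clamp is swung down with its pad on the block, and the gripper is clear; I handed the job in at about 27.5 s of the 64 s, and no verdict came back.

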